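# Set out the coffee things from the pile

### The job

The coffee things were piled up to wipe the counter: take the pile apart one piece at a time, from the top down, and set each piece upright in the middle of its own place: the glass cup on the green coaster, then the slate-grey spoon rest on the cork mat, then the bamboo box on the white acrylic riser, then the aluminium tin on the dark wooden board. The spoon rest, box and tin must lie lengthways with what they stand on. Never tip the glass over, leave the dripper and the mug alone, and let go of everything at the end.

Things in the scene. Friction and masses are not known exactly. Their poses are not given: they have to be found in the camera images.
- glass_c (a point): Empty clear double-wall glass cup, straight round sides, 54 mm across, 62 mm tall, wall 6 mm, 110 g. Top piece of the stack; it stands near the middle of the slate-grey spoon rest. The point is its centre, half-way up (31 mm above its foot); z along its axis, up when upright.
- rest_c (a point): Slate-grey glazed ceramic spoon rest, a flat-topped rounded block 56 mm (its x) by 86 mm (its y, the long way) by 24 mm high, 200 g; a dark groove near each end. Second from the top, lying on the bamboo box. The point is its centre, 12 mm above its underside.
- box_c (a point): Closed light-bamboo box with a dark lid seam, 60 mm (its x) by 112 mm (its y, the long way) by 32 mm high, 160 g; the lid does not come off. Third from the top, standing on the tin. The point is its centre, 16 mm above its underside.
- tin_c (a point): Closed oblong aluminium tin with a dark seam, 64 mm (its x) by 144 mm (its y, the long way) by 44 mm high, 250 g; the lid does not come off. Bottom of the stack, standing on the counter. The point is its centre, 22 mm above its underside. The pieces of the stack lie nearly centred on one another, turned a little.
- coaster: Round green silicone coaster, 96 mm across, 5 mm thick, fixed to the counter; origin at the centre of its underside, z up (top face at z 5 mm).
- mat: Oblong cork mat, 84 mm (x) by 120 mm (y, the long way), 5 mm thick, fixed to the counter; origin at the centre of its underside, z up (top face at z 5 mm).
- riser: White acrylic riser, a low bench 100 mm (x) by 150 mm (y, the long way), 36 mm high, fixed to the counter; origin at the centre of its underside, z up (top face at z 36 mm).
- board: Oblong dark wooden board, 98 mm (x) by 170 mm (y, the long way), 10 mm thick, fixed to the counter; origin at the centre of its underside, z up (top face at z 10 mm).
- dripper_c (a point): Bystander: loose slate-grey ceramic coffee dripper, a cone with a handle, 104 mm across its rim, 88 mm tall, to the right of the work (-y). The point is its centre, 44 mm up. Leave it alone.
- mug_c (a point): Bystander: loose blue ceramic mug, 80 mm across, 85 mm tall, to the left of the work (+y). The point is its centre, 42 mm up. Leave it alone. Unlisted and all fixed: a small amber jar (52 mm across, 65 mm tall) in the middle at about x 0.635, y 0; and a drawer of spoons, canisters, kettle, grinder, scale and utensil pot along the back (x over 0.75) and sides (|y| over 0.5), none over 0.25 m tall.
Mind the look-alikes: they are no part of the job. Leave any pink or turquoise look-alike of the part that bears tin_c alone.

How it is judged:
By the outcome, as a careful person would: the job done as asked, in the order asked, and still so for the second after the job is handed in, with the robot touching nothing.
It also fails if it takes over 128 s, if anything falls off the work surface, if the arm or the gripper's body presses on something with over 40 N, if the wrist force passes 120 N, or if a joint passes its speed limit or range.

### The arm

A 6-joint arm with a two-finger parallel gripper is mounted at the origin on the work surface. World frame = base frame: x ahead of the robot, y to its left, z up, the work surface at z = 0. Lengths are in mm, angles in rad, forces in N, time in s.
With the tool pointing down it reaches from about 225 to 725 mm from the base axis. Payload 3.1 kg.
Tool frame: the origin (TCP) lies at the very end of the fingers, on their centre line; the grasp point (between the pads) lies 19 mm behind it (arm.grip_depth is the distance from the TCP to the grasp point, in mm); z points along the fingers, y is the line along which they close (so a half turn about z gives the same grasp; the last joint's range is limited). The gripper opens to 85 mm and grips with 20 to 120 N. Pads are 22 mm wide; open, the fingers measure 114 mm over their backs; the gripper's body (76 mm by 85 mm) begins 54 mm behind the grasp point. The pads swing forward as they close: fully open they stand 13 mm farther back than shut.
Start: joints at [1.027, 0.048, 0.099, 1.622, 0, 1.443], TCP at [212.065, 480.256, 231.312] pointing down, gripper open.
Joint ranges: [-2.91, 2.91], [-0.99, 1.94], [-1.21, 1.42], [-2.12, 2.29], [-1.49, 1.47], [-3.14, 3.14]. Speed limits (rad/s): [2.79, 2.79, 3.14, 3.14, 3.14, 3.14].

### API

Orientations are given as a rotation vector (axis times angle).
In Python, from cell import telemetry, optics, ticket, nets, arm gives the robot as it stands. The module is installed in compiled form; this text tells all that it offers.
- The arm moves only by the tool step_arm, never from a script. Its argument "commands" is a list of rows, each a list of 3 entries, a list of its own where there are three numbers: the turn, a rotation vector about the tool's x, y, z in degrees, then the shift along the tool's x, y, z in mm, then the gripper's target within -1 to 1 (fully open at 1, half-way at 0, shut at -1). A call has 1 to 20 rows; each row shifts and turns the commanded pose from where the row before left it, along the tool's axes as they then stand; what a row does not reach is not made up. A row lasts 1/12 s, in which the tool goes at most 41.7 mm and 7.16 degrees, less where a joint would pass 70% of its speed; a pose out of reach is approached as far as the arm can. A call with a gripper value outside its range is refused whole. The fingers move at their own pace and stop on an object; "grip_force" is the grip in N (left out, the last holds). Time passes only in rows, so rows that do not move let the fingers close. It gives the time, the measured TCP pose, the force, the opening and the grip force at its end, in the units of the state.
- telemetry.read_state(): the state, without advancing time (a new reading comes with each control period).
- optics.get_image(name): name is "side" or "top"; returns the picture (480x640x3 uint8, red, green, blue); there is no depth.
- optics.calibration(name): a dict with "fx", "fy", "cx", "cy" (pixels), "rvec" (rotation vector, rad) and "tvec" (3), from world to camera coordinates, as OpenCV has them. Camera axes: x right, y down, z forward; pixel columns grow to the right and rows downward; lengths in mm; the calibration is good to about 2 mm. A picture is of the moment at which its call begins. calibration takes no time and is no camera call.
- ticket.hand_in(): hands the job in; it is judged then, once.
Trained networks look in the newest picture that a camera, given by its name, has taken for a name from the list of things; names that differ only in an ending like _2 or _b are one class to them, and where a whole thing is asked for, a point or a joint stands for the part that bears it (a point fixed in the world has none). Each returns a list of dicts, best first, with "conf" (0 to 1); they miss things now and then, are a little off and sometimes report something else, mostly with a low value. They report only what shows in the picture. A call takes as long as a camera call. They do not tell look-alikes from the thing itself.
- nets.spot_in(camera, name): "position" ([column, row] in pixels, amid what is visible of it).
- nets.regions_of(camera, name): "mask" (480x640 bool, what is visible of it) and "position" ([column, row] in pixels, amid what is visible of it).
The state is a dict: "time_s": time; "q": joint angles; "joint_vel": joint speeds; "joint_efforts": joint torques, N m; "tool_pos": TCP position; "ee_rot": TCP orientation; "force": force on the tool from outside, world axes, zero at the start; "moment": the same for the moment, N m; "finger_gap": finger opening in mm; "finger_force": force on a finger pad.
Only numpy, scipy, OpenCV 4.12 (cv2) and the standard library are available. Lean on these libraries where they do the work, as an engineer would, in place of code of your own. Each camera call takes 0.05 s, during which the arm holds its last target. There are 200 camera calls.

## Working session

There is one attempt and no reset: what is moved stays moved. The work goes in short steps, Python scripts to look and compute and a tool call to move; the robot and the scene stay as the last step left them, time stands still between calls to the robot, and variables do not carry over. Pictures are saved under pics/ and viewed, at most 14 in all, crops included, and the job is handed in when it is done.

Besides the shell and the picture viewer there is one more tool, called after ">>>" as name(argument=value, ...) on one line, values as JSON. step_arm: Moves the arm, as the interface text tells. Its arguments: {"type":"object","properties":{"commands":{"type":"array","items":{"type":"array"}},"grip_force":{"type":"number"}},"required":["commands"]}

```bash
mkdir -p pics; ls
python3 - <<'E'
from cell import telemetry, optics, arm
import cv2,numpy as np
s=telemetry.read_state(); print({k:np.round(v,3).tolist() for k,v in s.items()})
for n in("top","side"):
    im=optics.get_image(n); cv2.imwrite(f"pics/{n}0.png",im[:,:,::-1])
    c=optics.calibration(n); R=cv2.Rodrigues(np.array(c["rvec"],float))[0]
    print(n,{k:np.round(v,4).tolist() for k,v in c.items()}, "campos",-R.T@np.array(c["tvec"]))
print([a for a in dir(arm) if a[0]!='_'])
E
```

```text
pics
{'time_s': 0.0, 'q': [1.027, 0.049, 0.098, 1.622, -0.0, 1.443], 'joint_vel': [0.003, 0.0, -0.001, -0.0, -0.001, -0.0], 'joint_efforts': [0.004, -33.878, 32.001, 0.02, 0.0, 0.0], 'tool_pos': [211.762, 479.759, 230.133], 'ee_rot': [-0.648, -3.073, 0.003], 'force': [0.192, 0.971, 0.467], 'moment': [0.011, 0.012, -0.025], 'finger_force': 0.0, 'finger_gap': 85.018}
top {'fx': 589.415, 'fy': 589.415, 'cx': 324.499, 'cy': 237.6814, 'rvec': [2.1716, -2.2269, 0.0635], 'tvec': [13.3923, 466.8039, 1360.1671]} campos [ 397.98946103   12.58403708 1381.87761279]
side {'fx': 459.7041, 'fy': 459.7041, 'cx': 314.165, 'cy': 239.3664, 'rvec': [2.4369, -0.0679, 0.0452], 'tvec': [-450.14, 108.8127, 1021.496]} campos [ 401.52050862 -603.95133364  855.53748716]
['MotionError', 'grip_depth']
```

View pics/top0.png

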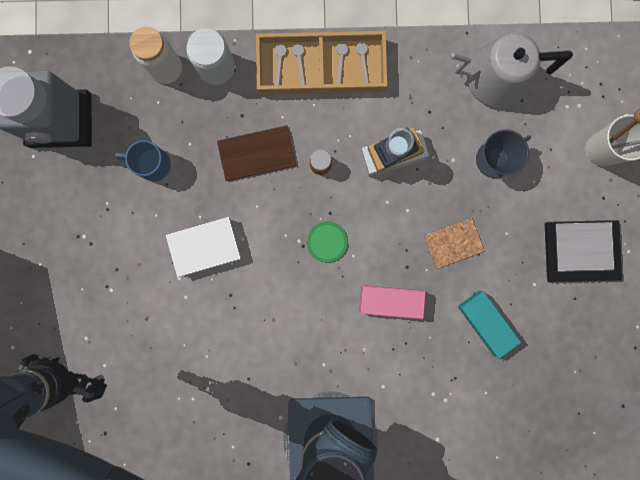

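View pics/side0.png

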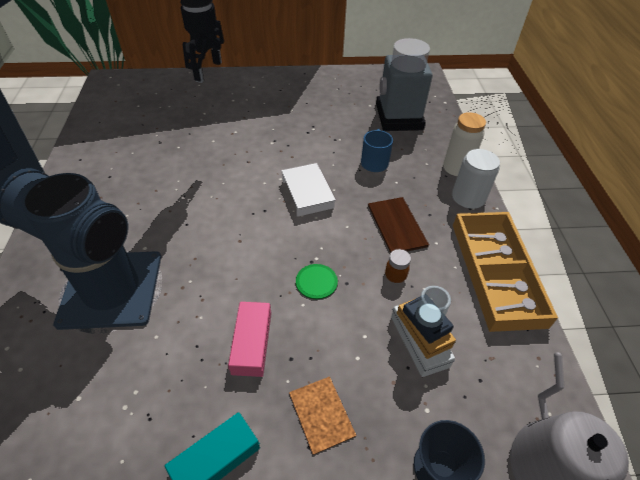

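The top view shows the stack at about (398,150), coaster (327,242), mat (455,243), riser (205,247), board (257,153), mug (145,160), dripper (503,153) and jar (320,160). The pink (393,302) and teal (491,325) blocks are the look-alikes. Next I'll fit box silhouettes to the masks in both views.

```bash
cat > h.py <<'E'
from cell import telemetry, optics, nets
import cv2,numpy as np
from scipy.optimize import minimize
CAL={n:optics.calibration(n) for n in("top","side")}
def proj(n,P):
    c=CAL[n];K=np.array([[c["fx"],0,c["cx"]],[0,c["fy"],c["cy"]],[0,0,1.]])
    return cv2.projectPoints(np.array(P,float).reshape(-1,1,3),np.array(c["rvec"],float),np.array(c["tvec"],float),K,None)[0].reshape(-1,2)
def ray(n,uv):
    c=CAL[n];R=cv2.Rodrigues(np.array(c["rvec"],float))[0];o=-R.T@np.array(c["tvec"],float)
    return o,R.T@np.array([(uv[0]-c["cx"])/c["fx"],(uv[1]-c["cy"])/c["fy"],1.])
def at_z(n,uv,z):
    o,d=ray(n,uv);return o+d*(z-o[2])/d[2]
def tri(uvt,uvs):
    (o1,d1),(o2,d2)=ray("top",uvt),ray("side",uvs)
    s=np.linalg.lstsq(np.c_[d1,-d2],o2-o1,rcond=None)[0];return (o1+d1*s[0]+o2+d2*s[1])/2
def hullmask(n,x,y,z0,h,a,size,S=4):
    if len(size)==1:
        t=np.linspace(0,2*np.pi,40);b=np.c_[np.cos(t),np.sin(t)]*size[0]/2
    else: b=np.array([[-1,-1],[1,-1],[1,1],[-1,1]])*np.array(size)/2
    c,s=np.cos(a),np.sin(a);b=b@np.array([[c,s],[-s,c]])+[x,y]
    P=np.r_[np.c_[b,np.full(len(b),z0)],np.c_[b,np.full(len(b),z0+h)]]
    p=cv2.convexHull(proj(n,P).astype(np.float32))
    m=np.zeros((480,640),np.uint8);cv2.fillPoly(m,[np.round(p*16).astype(np.int32)],255,cv2.LINE_AA,4);return m/255.
def masks(name,cams=("top","side")):
    return {n:nets.regions_of(n,name) for n in cams}
def fit(M,size,z0,h,x0,occl=None,free=()):
    """fit x,y,yaw (and z0/h if in free) to masks M{cam:mask}; occl{cam:mask} hides"""
    def cost(p):
        z,hh=z0,h
        k=3
        if 'z' in free: z=p[k];k+=1
        if 'h' in free: hh=p[k]
        J=0
        for n,m in M.items():
            r=hullmask(n,p[0],p[1],z,hh,p[2],size)
            w=1-(occl[n] if occl else 0)
            r=r*w;mm=m*w
            J+=1-np.minimum(r,mm).sum()/max(np.maximum(r,mm).sum(),1)
        return J
    p0=list(x0)+([z0] if 'z' in free else [])+([h] if 'h' in free else [])
    sim=[p0]+[[v+(d if i==j else 0) for j,v in enumerate(p0)] for i,d in enumerate([12,12,.25,10,10][:len(p0)])]
    r=minimize(cost,p0,method="Nelder-Mead",options=dict(initial_simplex=sim,xatol=.05,fatol=1e-4,maxiter=300))
    return r.x,r.fun
E
python3 - <<'E'
from h import *
for n in CAL: optics.get_image(n)
z={}
for nm in "coaster mat riser board glass_c rest_c box_c tin_c dripper_c mug_c".split():
    m=masks(nm); z[nm]=m
    for n in m: print(nm,n,[(round(d["conf"],2),np.round(d["position"]).tolist(),int(d["mask"].sum())) for d in m[n][:4]])
import pickle;pickle.dump(z,open("m0.pkl","wb"))
E
```

```text
coaster top [(0.81, [328.0, 244.0], 1338), (0.2, [399.0, 147.0], 640)]
coaster side [(0.57, [318.0, 283.0], 1198), (0.3, [420.0, 358.0], 1240)]
mat top [(0.59, [451.0, 244.0], 1839)]
mat side [(0.61, [322.0, 411.0], 3114)]
riser top [(0.75, [204.0, 246.0], 2937)]
riser side [(0.72, [308.0, 188.0], 1887)]
board top []
board side [(0.76, [399.0, 225.0], 2108), (0.61, [308.0, 188.0], 1847)]
glass_c top [(0.65, [398.0, 145.0], 664)]
glass_c side [(0.77, [432.0, 308.0], 1102), (0.31, [324.0, 413.0], 2967)]
rest_c top [(0.9, [385.0, 150.0], 323)]
rest_c side [(0.81, [428.0, 327.0], 746), (0.59, [377.0, 149.0], 1070)]
box_c top [(0.57, [378.0, 156.0], 378)]
box_c side [(0.82, [427.0, 341.0], 900)]
tin_c top [(0.82, [408.0, 163.0], 504), (0.74, [391.0, 304.0], 1837), (0.71, [491.0, 326.0], 2104)]
tin_c side [(0.95, [424.0, 356.0], 1081), (0.86, [252.0, 338.0], 2586), (0.61, [218.0, 452.0], 3611), (0.52, [305.0, 187.0], 1827)]
dripper_c top [(0.61, [502.0, 154.0], 1948)]
dripper_c side [(0.97, [451.0, 456.0], 3586), (0.27, [428.0, 341.0], 761)]
mug_c top [(0.76, [145.0, 160.0], 1452), (0.5, [387.0, 153.0], 466)]
mug_c side []
```

Run:
```python
from h import *
import pickle
z=pickle.load(open("m0.pkl","rb"))
im=cv2.imread("pics/top0.png").astype(int)
bm=np.zeros((480,640),bool);s=im[110:195,205:305];bm[110:195,205:305]=(s[...,2]-s[...,0]>18)&(s[...,2]<120)
z["board"]["top"]=[dict(mask=bm,position=np.argwhere(bm).mean(0)[::-1])]
print("board px",bm.sum())
g=lambda nm:{n:z[nm][n][0]["mask"].astype(float) for n in CAL}
def go(nm,size,z0,h,occ=(),free=()):
    M=g(nm); c=at_z("top",z[nm]["top"][0]["position"],z0+h)
    oc={n:np.clip(sum([g(o)[n] for o in occ],np.zeros((480,640))),0,1) for n in M}
    best=min((fit(M,size,z0,h,(c[0],c[1],a),oc,free) for a in ((-.6,0,.6,1.2,1.8) if len(size)>1 else (0,))),key=lambda r:r[1])
    print(nm,np.round(best[0],2),round(best[1],3),"tri",np.round(tri(z[nm]["top"][0]["position"],z[nm]["side"][0]["position"])))
    return best[0]
go("coaster",(96,),0,5,free='h');go("mat",(84,120),0,5,free='h');go("riser",(100,150),0,36,free='h');go("board",(98,170),0,10,free='h')
go("glass_c",(54,),100,62,free='z')
go("rest_c",(56,86),76,24,["glass_c"],free='z')
go("box_c",(60,112),44,32,["glass_c","rest_c"],free='z')
go("tin_c",(64,144),0,44,["glass_c","rest_c","box_c"],free='z')
t=cv2.imread("pics/top0.png")[100:200,340:470];s=cv2.imread("pics/side0.png")[270:390,370:480]
cv2.imwrite("pics/crop.png",np.hstack([cv2.resize(t,(520,400),interpolation=2),cv2.resize(s,(280,400))]))
```

```text
board px 2973
coaster [ 4.571e+02 -3.320e+00  8.000e-02  4.900e-01] 0.107 tri [456.  -6.  -4.]
mat [ 4.4738e+02 -3.0070e+02  3.2000e-01 -5.2000e-01] 0.088 tri [ 447. -296.   -4.]
riser [4.5339e+02 2.8622e+02 2.6000e-01 2.3640e+01] 0.128 tri [453. 279.  24.]
board [6.7125e+02 1.5956e+02 3.3400e+00 4.9000e-01] 0.112 tri [673. 158.   0.]
glass_c [ 6.5987e+02 -1.6241e+02  1.2000e-01  9.9710e+01] 0.205 tri [ 659. -161.  123.]
rest_c [ 6.6109e+02 -1.5901e+02  4.6000e-01  7.2490e+01] 0.524 tri [ 671. -145.   22.]
box_c [ 6.5942e+02 -1.6166e+02  4.0000e-01  4.2060e+01] 0.575 tri [ 679. -138.  -53.]
tin_c [ 6.6124e+02 -1.6422e+02  2.4000e-01 -1.9800e+00] 0.582 tri [ 648. -200.    8.]
```

View pics/crop.png

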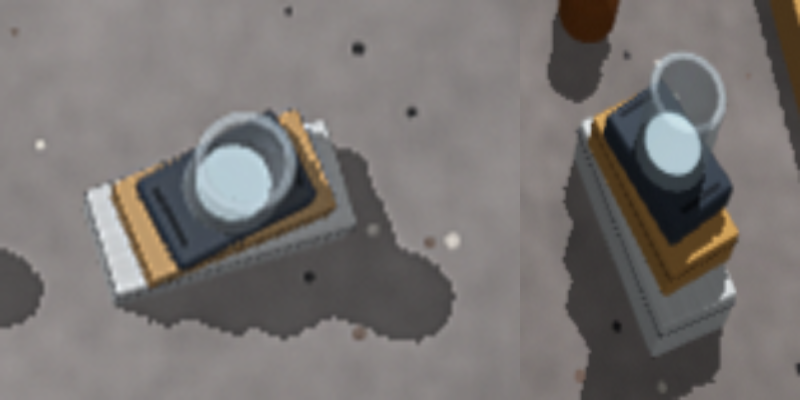

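The crop shows the stack centred near top-view pixel (398,150). The glass is mid-rest and the yaws step from about 0.46 rad (rest) to 0.40 (box) to 0.24 (tin). Next is a move planner, and I'll start moving.

```bash
cat > plan.py <<'E'
import sys,numpy as np
from scipy.spatial.transform import Rotation as Ro
from cell import telemetry
def plan(*ts):
    s=telemetry.read_state();R=Ro.from_rotvec(s["ee_rot"]).as_matrix();p=np.array(s["tool_pos"])
    print("t %.2f pos %s yaw %.3f gap %.1f f %s ff %.1f q %s"%(s["time_s"],np.round(p,1),np.arctan2(R[1,1],R[0,1]),s["finger_gap"],np.round(s["force"],1),s["finger_force"],np.round(s["q"],2)))
    for x,y,z,a in ts:
        T=np.array([[np.sin(a),np.cos(a),0],[-np.cos(a),np.sin(a),0],[0,0,-1.]]).T
        T=np.c_[np.array([np.sin(a),-np.cos(a),0]),np.array([np.cos(a),np.sin(a),0]),np.array([0,0,-1.])]
        rv=np.degrees(Ro.from_matrix(R.T@T).as_rotvec())
        d=T.T@(np.array([x,y,z])-p)
        print(" target",(x,y,z,a),"turn",np.round(rv,2),"then shift",np.round(d,1),"min rows",int(np.ceil(max(abs(rv).max()/7.1,np.linalg.norm(d)/35))))
        R,p=T,np.array([x,y,z])
if __name__=="__main__":
    plan(*[tuple(map(float,a.split(","))) for a in sys.argv[1:]])
E
python3 plan.py 340,150,150,0.43 340,150,20,.43
```

```text
t 1.20 pos [212.1 480.2 231.3] yaw 1.155 gap 85.6 f [0.2 0.8 0.3] ff 0.0 q [ 1.03  0.05  0.1   1.62 -0.    1.44]Traceback (most recent call last):
  File "plan.py", line 15, in <module>
    plan(*[tuple(map(float,a.split(","))) for a in sys.argv[1:]])
    ~~~~^^^^^^^^^^^^^^^^^^^^^^^^^^^^^^^^^^^^^^^^^^^^^^^^^^^^^^^^^
  File "plan.py", line 10, in plan
    rv=np.degrees(Ro.from_matrix(R.T@T).as_rotvec())
                  ~~~~~~~~~~~~~~^^^^^^^
  File "scipy/spatial/transform/_rotation.pyx", line 1143, in scipy.spatial.transform._rotation.Rotation.from_matrix
ValueError: Non-positive determinant (left-handed or null coordinate frame) in rotation matrix 0: [[-7.48507232e-01 -6.63126627e-01  1.68084894e-05]
 [-6.63126627e-01  7.48507232e-01  1.82636141e-05]
 [ 2.46923647e-05 -2.52429039e-06  1.00000000e+00]].
```

```bash
sed -i '/T=np.array(\[\[/d; s/np.array(\[np.sin(a),-np.cos(a),0\])/np.array([-np.sin(a),np.cos(a),0])/' plan.py
python3 plan.py 340,150,150,0.43 340,150,15,.43
```

```text
t 1.20 pos [212.1 480.2 231.3] yaw 1.155 gap 85.6 f [0.2 0.8 0.3] ff 0.0 q [ 1.03  0.05  0.1   1.62 -0.    1.44]
 target (340.0, 150.0, 150.0, 0.43) turn [-0.    0.   41.54] then shift [-353.5  -21.4   81.3] min rows 11
 target (340.0, 150.0, 15.0, 0.43) turn [0. 0. 0.] then shift [  0.   0. 135.] min rows 4
```

>>> step_arm(commands=[[[0,0,5.93],[0,0,0],0.36],[[0,0,5.93],[0,0,0],0.36],[[0,0,5.93],[0,0,0],0.36],[[0,0,5.93],[0,0,0],0.36],[[0,0,5.93],[0,0,0],0.36],[[0,0,5.93],[0,0,0],0.36],[[0,0,5.93],[0,0,0],0.36],[[0,0,0],[-29.5,-1.8,6.8],0.36],[[0,0,0],[-29.5,-1.8,6.8],0.36],[[0,0,0],[-29.5,-1.8,6.8],0.36],[[0,0,0],[-29.5,-1.8,6.8],0.36],[[0,0,0],[-29.5,-1.8,6.8],0.36],[[0,0,0],[-29.5,-1.8,6.8],0.36],[[0,0,0],[-29.5,-1.8,6.8],0.36],[[0,0,0],[-29.5,-1.8,6.8],0.36],[[0,0,0],[-29.5,-1.8,6.8],0.36],[[0,0,0],[-29.5,-1.8,6.8],0.36],[[0,0,0],[-29.5,-1.8,6.8],0.36],[[0,0,0],[-29.5,-1.8,6.8],0.36]])

```text
time_s: 2.78
tool_pos: [340.5, 148.2, 149.6]
ee_rot: [1.695, 2.644, 0.001]
force: [-0.3, 0.6, -0.2]
finger_gap: 58.2
finger_force: 0.0
```

>>> step_arm(commands=[[[0,0,0],[0,0,30],0.36],[[0,0,0],[0,0,30],0.36],[[0,0,0],[0,0,30],0.36],[[0,0,0],[0,0,30],0.36],[[0,0,0],[0,0,15],0.36],[[0,0,0],[0,0,5],0.36],[[0,0,0],[0,0,2],0.36],[[0,0,0],[0,0,0],0.36],[[0,0,0],[0,0,0],0.36]])

```text
time_s: 3.53
tool_pos: [341.6, 149.9, 9.3]
ee_rot: [1.694, 2.643, 0.003]
force: [0.1, 0.5, -0.3]
finger_gap: 58.1
finger_force: 0.0
```

>>> step_arm(commands=[[[0,0,0],[0,0,4],0.36],[[0,0,0],[0,0,2],0.36],[[0,0,0],[0,0,0],0.36],[[0,0,0],[0,0,0],0.36]])

```text
time_s: 3.87
tool_pos: [340.3, 149.6, 1.9]
ee_rot: [1.696, 2.644, 0.0]
force: [0.5, 0.5, 0.4]
finger_gap: 58.2
finger_force: 0.0
```

>>> step_arm(commands=[[[0,0,0],[0,0,2],0.36],[[0,0,0],[0,0,0],0.36],[[0,0,0],[0,0,0],0.36]])

```text
time_s: 4.12
tool_pos: [340.0, 149.5, -0.4]
ee_rot: [-1.696, -2.644, 0.0]
force: [-0.3, -0.6, -0.7]
finger_gap: 57.8
finger_force: 0.0
```

>>> step_arm(commands=[[[0,0,0],[0,0,1],0.36],[[0,0,0],[0,0,1],0.36],[[0,0,0],[0,0,0],0.36],[[0,0,0],[0,0,0],0.36]])

```text
time_s: 4.45
tool_pos: [340.1, 149.5, -2.4]
ee_rot: [-1.696, -2.645, 0.0]
force: [-0.7, 0.3, -0.4]
finger_gap: 58.0
finger_force: 0.0
```

>>> step_arm(commands=[[[0,0,0],[0,0,1],0.36],[[0,0,0],[0,0,1],0.36],[[0,0,0],[0,0,0],0.36],[[0,0,0],[0,0,0],0.36]])

```text
time_s: 4.78
tool_pos: [340.1, 149.5, -4.4]
ee_rot: [-1.696, -2.645, 0.0]
force: [-1.0, -0.2, 0.4]
finger_gap: 58.3
finger_force: 0.0
```

```bash
python3 plan.py 340,150,20,0.43 500,-20,230,.43 660,-161,230,.43 660,-161,116,0.43
```

```text
t 4.78 pos [340.1 149.5  -4.4] yaw 0.431 gap 58.3 f [-1.  -0.2  0.4] ff 0.0 q [ 0.23 -0.28 -0.68  1.18  0.    1.37]
 target (340.0, 150.0, 20.0, 0.43) turn [-0.01 -0.    0.03] then shift [  0.5   0.1 -24.4] min rows 1
 target (500.0, -20.0, 230.0, 0.43) turn [0. 0. 0.] then shift [-221.2   74.6 -210. ] min rows 9
 target (660.0, -161.0, 230.0, 0.43) turn [0. 0. 0.] then shift [-194.9   86.7    0. ] min rows 7
 target (660.0, -161.0, 116.0, 0.43) turn [0. 0. 0.] then shift [  0.   0. 114.] min rows 4
```

>>> step_arm(commands=[[[0,0,0],[0,0,-30],1],[[0,0,0],[0,0,-35],1],[[0,0,0],[-29.7,11.5,-12],1],[[0,0,0],[-29.7,11.5,-12],1],[[0,0,0],[-29.7,11.5,-12],1],[[0,0,0],[-29.7,11.5,-12],1],[[0,0,0],[-29.7,11.5,-12],1],[[0,0,0],[-29.7,11.5,-12],1],[[0,0,0],[-29.7,11.5,-12],1],[[0,0,0],[-29.7,11.5,-12],1],[[0,0,0],[-29.7,11.5,-12],1],[[0,0,0],[-29.7,11.5,-12],1],[[0,0,0],[-29.7,11.5,-12],1],[[0,0,0],[-29.7,11.5,-12],1],[[0,0,0],[-29.7,11.5,-12],1],[[0,0,0],[-29.7,11.5,-12],1],[[0,0,0],[0,0,0],1],[[0,0,0],[0,0,0],1]])

```text
time_s: 6.28
tool_pos: [661.1, -162.7, 226.8]
ee_rot: [-1.697, -2.642, 0.0]
force: [-0.3, 0.3, 0.2]
finger_gap: 85.5
finger_force: 0.0
```

```bash
python3 - <<'E'
from h import *
im=optics.get_image("side"); cv2.imwrite("pics/s1.png",cv2.resize(im[150:400,280:560,::-1],None,fx=2.4,fy=2.4))
E
python3 plan.py 660,-161,230,.43 660,-161,110,0.43
```

```text
t 6.33 pos [ 660.1 -161.5  227.4] yaw 0.430 gap 85.4 f [-1.3  0.2  0.9] ff 0.0 q [-0.34  0.48  0.62  1.7   0.    0.8 ]
 target (660.0, -161.0, 230.0, 0.43) turn [-0.07 -0.1  -0.02] then shift [ 0.5  0.1 -2.6] min rows 1
 target (660.0, -161.0, 110.0, 0.43) turn [0. 0. 0.] then shift [  0.   0. 120.] min rows 4
```

View pics/s1.png

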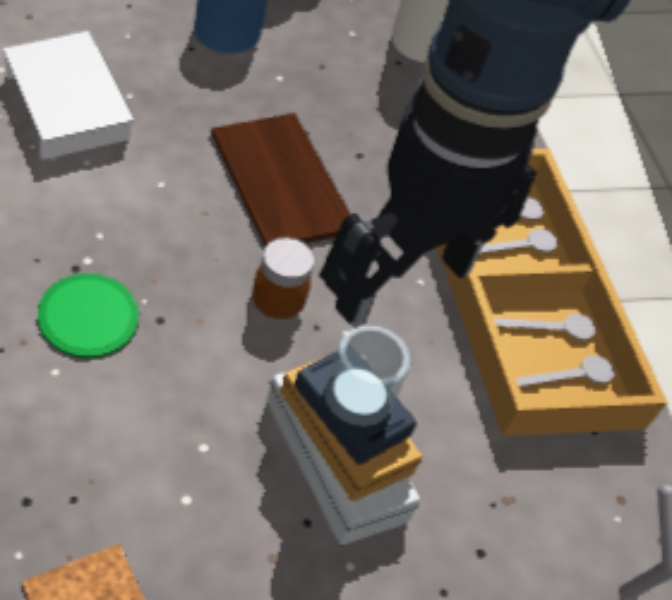

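The side crop shows the open fingers at about (345,300) and (465,262), above the glass rim at about (375,352). I'll check the projections before descending.

Run:
```python
from h import *
for P in [(660,-161,162),(660,-161,100),(660,-161,240)]+[(660+sx*42.5*.909,-161+sx*42.5*.417,240) for sx in(-1,1)]:
    p=proj("side",[P])[0]; print(P,np.round((p-[280,150])*2.4))
# glass rim / foot fits in top crop from pics/crop: rim centre (245,160)/4+(340,100), foot centre (233,183)
print(at_z("top",(340+245/4,100+162/4),162),at_z("top",(340+233/4,100+183/4),104))
```

```text
(660, -161, 162) [376. 351.]
(660, -161, 100) [359. 394.]
(660, -161, 240) [401. 289.]
(621.3675, -178.7225, 240) [352. 312.]
(698.6325, -143.2775, 240) [448. 266.]
[ 658.87355862 -162.79073884  162.        ] [ 659.83120434 -164.18481061  104.        ]
```

>>> step_arm(commands=[[[0,0,0],[-0.8,0,27],1],[[0,0,0],[0,0,30],1],[[0,0,0],[0,0,30],1],[[0,0,0],[0,0,20],1],[[0,0,0],[0,0,10],1],[[0,0,0],[0,0,0],1],[[0,0,0],[0,0,0],-0.2],[[0,0,0],[0,0,0],-0.2],[[0,0,0],[0,0,0],-0.2],[[0,0,0],[0,0,0],-0.2],[[0,0,0],[0,0,0],-0.2],[[0,0,0],[0,0,0],-0.2]], grip_force=35)

```text
time_s: 7.33
tool_pos: [661.9, -162.3, 115.1]
ee_rot: [1.693, 2.641, 0.002]
force: [-1.0, 0.4, 5.4]
finger_gap: 54.2
finger_force: 37.4
```

>>> step_arm(commands=[[[0,0,0],[0,0,-3],-0.2],[[0,0,0],[0,0,-8],-0.2],[[0,0,0],[0,0,-15],-0.2],[[0,0,0],[0,0,-25],-0.2],[[0,0,0],[0,0,-30],-0.2],[[0,0,0],[0,0,-25],-0.2],[[0,0,0],[0,0,0],-0.2]])

```text
time_s: 7.92
tool_pos: [662.8, -162.8, 225.4]
ee_rot: [1.69, 2.635, 0.004]
force: [0.9, -0.6, 0.8]
finger_gap: 54.3
finger_force: 37.1
```

```bash
python3 plan.py 457,-3,215,.43 457,-3,25,0.43
python3 - <<'E'
from h import *
im=optics.get_image("side"); cv2.imwrite("pics/s2.png",cv2.resize(im[150:400,280:560,::-1],None,fx=2.4,fy=2.4))
E
```

```text
t 7.92 pos [ 662.8 -162.8  225.4] yaw 0.430 gap 54.3 f [ 0.9 -0.6  0.8] ff 37.1 q [-0.34  0.47  0.6   1.68  0.    0.8 ]
 target (457.0, -3.0, 215.0, 0.43) turn [0.47 0.45 0.02] then shift [ 231.  -120.5   10.4] min rows 8
 target (457.0, -3.0, 25.0, 0.43) turn [0. 0. 0.] then shift [  0.   0. 190.] min rows 6
```

View pics/s2.png

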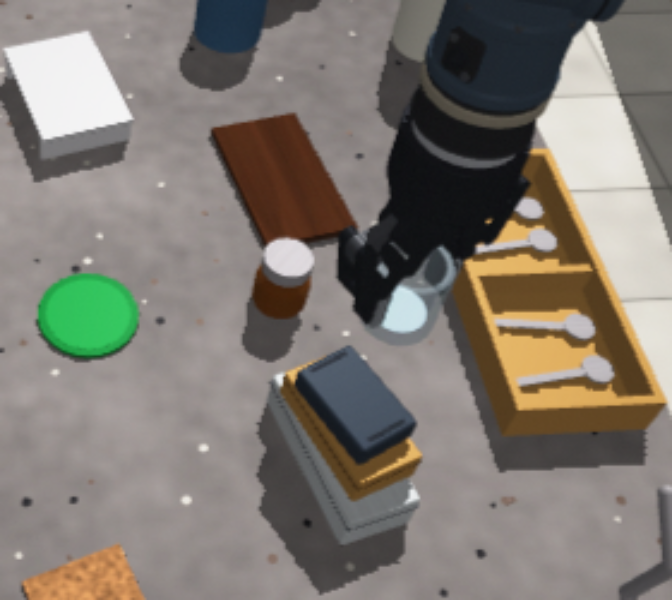

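The glass is held clear at (405,300). The rest, box and tin are undisturbed at about (350,400). Moving to the coaster.

>>> step_arm(commands=[[[0.45,0.45,0],[25.7,-13.4,1],-0.2],[[0,0,0],[25.7,-13.4,1],-0.2],[[0,0,0],[25.7,-13.4,1],-0.2],[[0,0,0],[25.7,-13.4,1],-0.2],[[0,0,0],[25.7,-13.4,1],-0.2],[[0,0,0],[25.7,-13.4,1],-0.2],[[0,0,0],[25.7,-13.4,1],-0.2],[[0,0,0],[25.7,-13.4,1],-0.2],[[0,0,0],[25.7,-13.4,1],-0.2],[[0,0,0],[0,0,0],-0.2],[[0,0,0],[0,0,0],-0.2]])

```text
time_s: 8.88
tool_pos: [452.7, -1.2, 209.8]
ee_rot: [-1.687, -2.635, 0.005]
force: [-0.5, 0.6, -0.8]
finger_gap: 53.9
finger_force: 37.3
```

```bash
python3 - <<'E'
from h import *
for n in CAL: optics.get_image(n)
for nm,s in (("mat",(84,120)),("rest_c",(56,86)),("box_c",(60,112)),("tin_c",(64,144)),("riser",(100,150))):
    m=masks(nm); 
    for n in m: print(nm,n,[(round(d["conf"],2),np.round(d["position"]).tolist(),int(d["mask"].sum())) for d in m[n][:3]])
    if nm=="rest_c":
        M={n:m[n][0]["mask"].astype(float) for n in m if m[n]}
        print(fit(M,(56,86),76,24,(660,-160,.46)),fit(M,(56,86),76,24,(660,-160,.46),free='z'))
        g=M
    if nm=="box_c":
        M={n:m[n][0]["mask"].astype(float) for n in m if m[n]}
        print(fit(M,(60,112),44,32,(660,-160,.4),g))
E
python3 plan.py 457,-3,215,.43 457,-3,30,0.43
```

```text
mat top [(0.72, [452.0, 244.0], 1892)]
mat side [(0.63, [323.0, 413.0], 2946), (0.42, [378.0, 149.0], 1072)]
rest_c top [(0.92, [397.0, 145.0], 1050)]
rest_c side [(0.65, [426.0, 316.0], 1365)]
(array([ 6.60064946e+02, -1.60739484e+02,  4.84735844e-01]), np.float64(0.22571761474274366)) (array([ 6.60505823e+02, -1.60800861e+02,  4.74976426e-01,  7.23941840e+01]), np.float64(0.22697969782841343))
box_c top [(0.86, [378.0, 155.0], 515)]
box_c side [(0.85, [428.0, 340.0], 843)]
(array([ 6.60328637e+02, -1.62031473e+02,  3.50195086e-01]), np.float64(0.3061365705759027))
tin_c top [(0.7, [394.0, 166.0], 547), (0.68, [394.0, 301.0], 1837), (0.62, [490.0, 326.0], 2052)]
tin_c side [(0.89, [218.0, 452.0], 3603), (0.65, [250.0, 338.0], 2417), (0.64, [422.0, 354.0], 1203)]
riser top [(0.62, [203.0, 250.0], 2855), (0.21, [397.0, 148.0], 1071)]
riser side [(0.53, [291.0, 173.0], 204)]
t 9.48 pos [454.3  -2.1 211.1] yaw 0.430 gap 54.2 f [0.2 0.3 0.1] ff 37.3 q [-0.15 -0.13 -0.11  1.6   0.    0.99]
 target (457.0, -3.0, 215.0, 0.43) turn [-0.46 -0.45  0.01] then shift [-1.9  2.1 -3.9] min rows 1
 target (457.0, -3.0, 30.0, 0.43) turn [0. 0. 0.] then shift [  0.   0. 185.] min rows 6
```

>>> step_arm(commands=[[[-0.46,-0.45,0],[-1.9,2.1,30],-0.2],[[0,0,0],[0,0,35],-0.2],[[0,0,0],[0,0,35],-0.2],[[0,0,0],[0,0,35],-0.2],[[0,0,0],[0,0,28],-0.2],[[0,0,0],[0,0,15],-0.2],[[0,0,0],[0,0,7],-0.2],[[0,0,0],[0,0,0],-0.2],[[0,0,0],[0,0,0],-0.2],[[0,0,0],[0,0,0],-0.2]])

```text
time_s: 10.32
tool_pos: [458.3, -3.0, 28.0]
ee_rot: [1.694, 2.642, 0.002]
force: [0.2, 0.4, -0.7]
finger_gap: 53.8
finger_force: 37.3
```

```bash
python3 plan.py 457,-3,22,0.43
```

```text
t 10.32 pos [458.3  -3.   28. ] yaw 0.430 gap 53.8 f [ 0.2  0.4 -0.7] ff 37.3 q [-0.15 -0.07 -0.43  1.21  0.    0.99]
 target (457.0, -3.0, 22.0, 0.43) turn [0.18 0.11 0.03] then shift [ 0.5 -1.2  6. ] min rows 1
```

>>> step_arm(commands=[[[0,0,0],[0.3,-0.8,3],-0.2],[[0,0,0],[0,0,2],-0.2],[[0,0,0],[0,0,0],-0.2],[[0,0,0],[0,0,0],-0.2],[[0,0,0],[0,0,0],-0.2]])

```text
time_s: 10.73
tool_pos: [455.9, -2.8, 21.4]
ee_rot: [1.695, 2.644, 0.0]
force: [0.5, -0.1, -1.7]
finger_gap: 53.7
finger_force: 37.3
```

>>> step_arm(commands=[[[0,0,0],[0,0,1],-0.2],[[0,0,0],[0,0,1],-0.2],[[0,0,0],[0,0,0],-0.2],[[0,0,0],[0,0,0],-0.2]])

```text
time_s: 11.07
tool_pos: [456.0, -2.8, 20.0]
ee_rot: [1.695, 2.644, 0.001]
force: [-3.2, 0.8, 4.9]
finger_gap: 54.5
finger_force: 37.6
```

>>> step_arm(commands=[[[0,0,0],[0,0,0],0.4],[[0,0,0],[0,0,0],0.6],[[0,0,0],[0,0,0],0.9],[[0,0,0],[0,0,0],1],[[0,0,0],[0,0,0],1],[[0,0,0],[0,0,-8],1],[[0,0,0],[0,0,-20],1],[[0,0,0],[0,0,-35],1],[[0,0,0],[0,0,-35],1],[[0,0,0],[0,0,-35],1],[[0,0,0],[0,0,-20],1],[[0,0,0],[0,0,0],1],[[0,0,0],[0,0,0],1]])

```text
time_s: 12.15
tool_pos: [457.1, -3.0, 174.5]
ee_rot: [1.693, 2.641, 0.003]
force: [-0.1, -0.2, -0.6]
finger_gap: 85.5
finger_force: 0.0
```

```bash
python3 plan.py 660,-161,175,.475 660,-161,76,0.475
python3 - <<'E'
from h import *
im=optics.get_image("side"); cv2.imwrite("pics/s3.png",cv2.resize(im[150:400,220:500,::-1],None,fx=2.4,fy=2.4))
m=nets.regions_of("side","coaster");print([(d["conf"],d["position"]) for d in m])
for P in [(457,-3,67),(457,-3,5)]: print(np.round((proj("side",[P])[0]-[220,150])*2.4))
E
```

```text
t 12.15 pos [457.1  -3.  174.5] yaw 0.431 gap 85.5 f [-0.1 -0.2 -0.6] ff 0.0 q [-0.15 -0.14 -0.2   1.51  0.    0.99]
 target (660.0, -161.0, 175.0, 0.475) turn [ 0.23  0.15 -2.55] then shift [-233.3  108.2   -0.5] min rows 8
 target (660.0, -161.0, 76.0, 0.475) turn [0. 0. 0.] then shift [ 0.  0. 99.] min rows 3
[(0.6, [320.6, 288.4])]
[234. 271.]
[233. 311.]
```

View pics/s3.png

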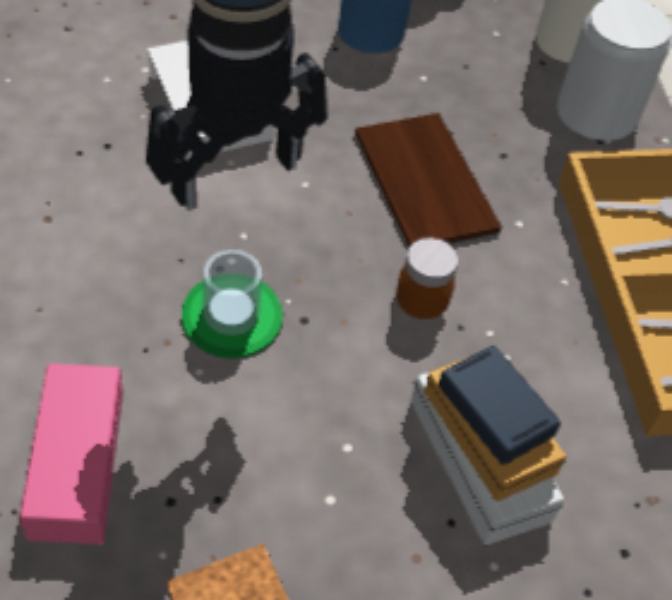

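The glass stands upright mid-coaster at about (233,290). The stack is intact. Going for the spoon rest.

>>> step_arm(commands=[[[0,0,-2.55],[0,0,0],1],[[0,0,0],[-25.9,12.0,0],1],[[0,0,0],[-25.9,12.0,0],1],[[0,0,0],[-25.9,12.0,0],1],[[0,0,0],[-25.9,12.0,0],1],[[0,0,0],[-25.9,12.0,0],1],[[0,0,0],[-25.9,12.0,0],1],[[0,0,0],[-25.9,12.0,0],1],[[0,0,0],[-25.9,12.0,0],1],[[0,0,0],[-25.9,12.0,0],1],[[0,0,0],[0,0,0],1],[[0,0,0],[0,0,0],1],[[0,0,0],[0,0,0],1]])

```text
time_s: 13.33
tool_pos: [657.0, -160.0, 169.9]
ee_rot: [-1.634, -2.678, 0.001]
force: [-0.1, 0.0, 0.3]
finger_gap: 85.8
finger_force: 0.0
```

```bash
python3 plan.py 660,-161,75,0.475
```

```text
t 13.33 pos [ 657.  -160.   169.9] yaw 0.475 gap 85.8 f [-0.1  0.   0.3] ff 0.0 q [-0.34  0.46  0.46  1.58  0.    0.76]
 target (660.0, -161.0, 75.0, 0.475) turn [-0.16 -0.21 -0.  ] then shift [-2.2  2.2 94.9] min rows 3
```

>>> step_arm(commands=[[[0,0,0],[-2.2,2.2,28],1],[[0,0,0],[0,0,30],1],[[0,0,0],[0,0,20],1],[[0,0,0],[0,0,10],1],[[0,0,0],[0,0,0],1],[[0,0,0],[0,0,0],1],[[0,0,0],[0,0,0],1],[[0,0,0],[0,0,0],1]])

```text
time_s: 14.0
tool_pos: [662.7, -161.9, 87.1]
ee_rot: [1.634, 2.678, 0.002]
force: [-0.4, 0.2, 0.0]
finger_gap: 85.2
finger_force: 0.0
```

```bash
python3 plan.py 660,-161,75,0.475
```

```text
t 14.00 pos [ 662.7 -161.9   87.1] yaw 0.475 gap 85.2 f [-0.4  0.2  0. ] ff 0.0 q [-0.34  0.47  0.32  1.41  0.    0.76]
 target (660.0, -161.0, 75.0, 0.475) turn [0.19 0.19 0.01] then shift [ 2.  -2.  12.1] min rows 1
```

>>> step_arm(commands=[[[0,0,0],[0.8,-0.8,6],1],[[0,0,0],[0,0,4],1],[[0,0,0],[0,0,0],1],[[0,0,0],[0,0,0],1],[[0,0,0],[0,0,0],1],[[0,0,0],[0,0,0],1],[[0,0,0],[0,0,0],1]])

```text
time_s: 14.58
tool_pos: [660.4, -161.3, 74.3]
ee_rot: [1.636, 2.681, 0.0]
force: [-0.1, 0.2, -0.1]
finger_gap: 85.1
finger_force: 0.0
```

>>> step_arm(commands=[[[0,0,0],[0,0,0],0.5],[[0,0,0],[0,0,0],0.35],[[0,0,0],[0,0,0],0.1],[[0,0,0],[0,0,0],0.0],[[0,0,0],[0,0,0],-0.2],[[0,0,0],[0,0,0],-0.2],[[0,0,0],[0,0,0],-0.2]], grip_force=45)

```text
time_s: 15.17
tool_pos: [660.5, -161.4, 74.5]
ee_rot: [1.636, 2.681, 0.0]
force: [-0.2, -0.6, 3.0]
finger_gap: 55.4
finger_force: 51.0
```

>>> step_arm(commands=[[[0,0,0],[0,0,-3],-0.2],[[0,0,0],[0,0,-8],-0.2],[[0,0,0],[0,0,-15],-0.2],[[0,0,0],[0,0,-25],-0.2],[[0,0,0],[0,0,-25],-0.2],[[0,0,0],[0,0,0],-0.2],[[0,0,0],[0,0,0],-0.2],[[0,0,0],[0,0,0],-0.2]])

```text
time_s: 15.83
tool_pos: [659.9, -161.2, 149.5]
ee_rot: [-1.636, -2.681, 0.0]
force: [0.4, 0.1, -1.8]
finger_gap: 55.2
finger_force: 50.8
```

```bash
python3 plan.py 447.5,-300.5,150,.32 447.5,-300.5,13,0.32
python3 - <<'E'
from h import *
im=optics.get_image("side"); cv2.imwrite("pics/s4.png",cv2.resize(im[180:400,320:560,::-1],None,fx=2.4,fy=2.4))
E
```

```text
t 15.83 pos [ 659.9 -161.2  149.5] yaw 0.475 gap 55.2 f [ 0.4  0.1 -1.8] ff 50.8 q [-0.34  0.46  0.43  1.54  0.    0.76]
 target (447.5, -300.5, 150.0, 0.32) turn [-0.03 -0.04  8.88] then shift [ -65.4 -245.5   -0.5] min rows 8
 target (447.5, -300.5, 13.0, 0.32) turn [0. 0. 0.] then shift [  0.   0. 137.] min rows 4
```

View pics/s4.png

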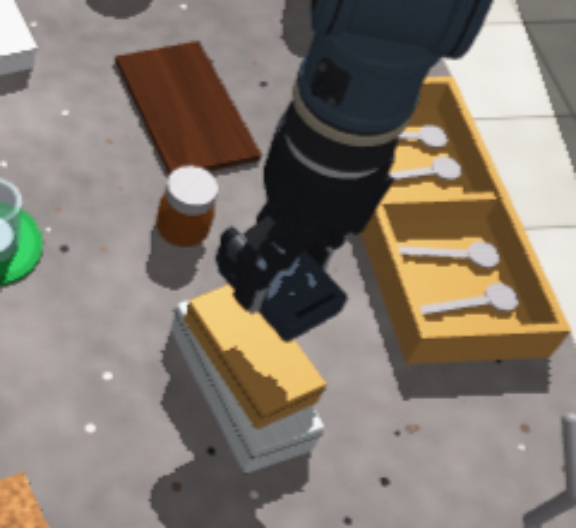

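The rest is gripped squarely at about (300,300), and the box and tin stayed put. Carrying it to the mat.

>>> step_arm(commands=[[[0,0,4.44],[0,0,0],-0.2],[[0,0,4.44],[0,0,0],-0.2],[[0,0,0],[-7.3,-27.3,0],-0.2],[[0,0,0],[-7.3,-27.3,0],-0.2],[[0,0,0],[-7.3,-27.3,0],-0.2],[[0,0,0],[-7.3,-27.3,0],-0.2],[[0,0,0],[-7.3,-27.3,0],-0.2],[[0,0,0],[-7.3,-27.3,0],-0.2],[[0,0,0],[-7.3,-27.3,0],-0.2],[[0,0,0],[-7.3,-27.3,0],-0.2],[[0,0,0],[-7.3,-27.3,0],-0.2],[[0,0,0],[0,0,35],-0.2],[[0,0,0],[0,0,35],-0.2],[[0,0,0],[0,0,30],-0.2],[[0,0,0],[0,0,20],-0.2],[[0,0,0],[0,0,10],-0.2],[[0,0,0],[0,0,0],-0.2],[[0,0,0],[0,0,0],-0.2],[[0,0,0],[0,0,0],-0.2],[[0,0,0],[0,0,0],-0.2]])

```text
time_s: 17.55
tool_pos: [449.2, -302.1, 22.3]
ee_rot: [1.836, 2.544, -0.0]
force: [0.2, -0.3, -1.0]
finger_gap: 55.4
finger_force: 50.6
```

```bash
python3 plan.py 447.5,-300.5,4,0.32
python3 - <<'E'
from h import *
for n in CAL: optics.get_image(n)
m=masks("box_c")
M={n:m[n][0]["mask"].astype(float) for n in m if m[n]}; print([(n,d["conf"],d["position"],d["mask"].sum()) for n in m for d in m[n][:2]])
print(fit(M,(60,112),44,32,(660,-160,.4)),fit(M,(60,112),44,32,(660,-160,.4),free='z'))
m=masks("tin_c");i=lambda L:min(L,key=lambda d:np.hypot(*(np.array(d["position"])-proj(n,[(660,-161,30)])[0])))
T={}
for n in CAL: T[n]=i(m[n])["mask"].astype(float); print(n,i(m[n])["position"],T[n].sum())
print(fit(T,(64,144),0,44,(660,-161,.25),M))
E
```

```text
t 17.55 pos [ 449.2 -302.1   22.3] yaw 0.320 gap 55.4 f [ 0.2 -0.3 -1. ] ff 50.6 q [-0.72  0.14 -0.22  1.21  0.    0.53]
 target (447.5, -300.5, 4.0, 0.32) turn [0.13 0.2  0.01] then shift [ 2.  -1.1 18.3] min rows 1
[('top', 0.73, [394.4, 149.5], np.int64(1498)), ('side', 0.8, [428.9, 326.4], np.int64(1951))]
(array([ 6.59995838e+02, -1.61936958e+02,  3.69120838e-01]), np.float64(0.16869794195103283)) (array([ 6.58623372e+02, -1.61733089e+02,  3.79191320e-01,  4.54772607e+01]), np.float64(0.18809196688424845))
top [403.6, 159.8] 674.0
side [420.8, 355.1] 1227.0
(array([ 6.59067270e+02, -1.64696160e+02,  2.77952657e-01]), np.float64(0.2648122355459286))
```

>>> step_arm(commands=[[[0,0,0],[0.8,-0.5,9],-0.2],[[0,0,0],[0,0,5],-0.2],[[0,0,0],[0,0,0],-0.2],[[0,0,0],[0,0,0],-0.2],[[0,0,0],[0,0,0],-0.2],[[0,0,0],[0,0,0],-0.2]])

```text
time_s: 18.35
tool_pos: [447.0, -300.4, 6.1]
ee_rot: [1.839, 2.547, 0.0]
force: [0.5, -1.0, -1.6]
finger_gap: 55.7
finger_force: 50.6
```

```bash
python3 plan.py 447.5,-300.5,4,0.32
```

```text
t 18.35 pos [ 447.  -300.4    6.1] yaw 0.320 gap 55.7 f [ 0.5 -1.  -1.6] ff 50.6 q [-0.72  0.16 -0.24  1.18  0.    0.53]
 target (447.5, -300.5, 4.0, 0.32) turn [0.01 0.   0.  ] then shift [-0.3  0.4  2.1] min rows 1
```

>>> step_arm(commands=[[[0,0,0],[0,0,1],-0.2],[[0,0,0],[0,0,1],-0.2],[[0,0,0],[0,0,0],-0.2],[[0,0,0],[0,0,0],-0.2]])

```text
time_s: 18.68
tool_pos: [447.0, -300.3, 4.1]
ee_rot: [1.839, 2.547, 0.0]
force: [-0.6, -0.3, -1.1]
finger_gap: 55.0
finger_force: 50.6
```

>>> step_arm(commands=[[[0,0,0],[0,0,0.8],-0.2],[[0,0,0],[0,0,0],-0.2],[[0,0,0],[0,0,0],-0.2]])

```text
time_s: 18.93
tool_pos: [447.1, -300.4, 3.5]
ee_rot: [1.839, 2.547, 0.0]
force: [-0.2, -0.0, -1.1]
finger_gap: 55.0
finger_force: 50.7
```

>>> step_arm(commands=[[[0,0,0],[0,0,0.7],-0.2],[[0,0,0],[0,0,0],-0.2],[[0,0,0],[0,0,0],-0.2]])

```text
time_s: 19.18
tool_pos: [447.1, -300.5, 3.5]
ee_rot: [1.839, 2.547, -0.0]
force: [-1.8, 1.9, 5.5]
finger_gap: 55.3
finger_force: 51.4
```

Contact. I'll release, rise and go back towards the stack.

>>> step_arm(commands=[[[0,0,0],[0,0,0],0.4],[[0,0,0],[0,0,0],0.7],[[0,0,0],[0,0,0],1],[[0,0,0],[0,0,0],1],[[0,0,0],[0,0,-8],1],[[0,0,0],[0,0,-20],1],[[0,0,0],[0,0,-35],1],[[0,0,0],[0,0,-35],1],[[0,0,0],[0,0,-35],1],[[0,0,0],[0,0,-10],1],[[0,0,0],[0,0,0],1],[[0,0,0],[0,0,0],1],[[0,0,0],[0,0,0],1]])

```text
time_s: 20.27
tool_pos: [446.1, -299.6, 143.7]
ee_rot: [-1.837, -2.544, -0.001]
force: [0.7, 0.1, -1.2]
finger_gap: 85.8
finger_force: 0.0
```

```bash
python3 plan.py 660,-162,146,0.375 660,-162,43,.375
```

```text
t 20.27 pos [ 446.1 -299.6  143.7] yaw 0.320 gap 85.8 f [ 0.7  0.1 -1.2] ff 0.0 q [-0.72  0.08 -0.04  1.45  0.    0.53]
 target (660.0, -162.0, 146.0, 0.375) turn [-0.08 -0.16 -3.15] then shift [ 49.7 249.4  -2.3] min rows 8
 target (660.0, -162.0, 43.0, 0.375) turn [0. 0. 0.] then shift [  0.   0. 103.] min rows 3
```

>>> step_arm(commands=[[[0,0,-3.15],[0,0,0],1],[[0,0,0],[5.5,27.7,0],1],[[0,0,0],[5.5,27.7,0],1],[[0,0,0],[5.5,27.7,0],1],[[0,0,0],[5.5,27.7,0],1],[[0,0,0],[5.5,27.7,0],1],[[0,0,0],[5.5,27.7,0],1],[[0,0,0],[5.5,27.7,0],1],[[0,0,0],[5.5,27.7,0],1],[[0,0,0],[5.5,27.7,0],1],[[0,0,0],[0,0,20],1],[[0,0,0],[0,0,10],1],[[0,0,0],[0,0,0],1],[[0,0,0],[0,0,0],1],[[0,0,0],[0,0,0],1],[[0,0,0],[0,0,0],1],[[0,0,0],[0,0,0],1]])

```text
time_s: 21.68
tool_pos: [660.9, -163.7, 117.1]
ee_rot: [1.769, 2.594, 0.001]
force: [0.5, 0.2, 0.2]
finger_gap: 85.3
finger_force: 0.0
```

```bash
python3 plan.py 660,-162,43,0.375
```

```text
t 21.68 pos [ 660.9 -163.7  117.1] yaw 0.374 gap 85.3 f [0.5 0.2 0.2] ff 0.0 q [-0.34  0.46  0.37  1.47  0.    0.86]
 target (660.0, -162.0, 43.0, 0.375) turn [ 0.1   0.08 -0.06] then shift [ 1.9 -0.2 74.1] min rows 3
```

>>> step_arm(commands=[[[0,0,0],[1.7,-0.2,25],1],[[0,0,0],[0,0,25],1],[[0,0,0],[0,0,15],1],[[0,0,0],[0,0,6],1],[[0,0,0],[0,0,0],1],[[0,0,0],[0,0,0],1],[[0,0,0],[0,0,0],1],[[0,0,0],[0,0,0],1],[[0,0,0],[0,0,0],1],[[0,0,0],[0,0,0],1]])

```text
time_s: 22.52
tool_pos: [660.8, -161.7, 45.9]
ee_rot: [1.767, 2.595, 0.001]
force: [0.1, -0.1, 0.2]
finger_gap: 85.4
finger_force: 0.0
```

>>> step_arm(commands=[[[0,0,0],[0,-0.5,2.5],1],[[0,0,0],[0,0,0],1],[[0,0,0],[0,0,0],1],[[0,0,0],[0,0,0],0.5],[[0,0,0],[0,0,0],0.4],[[0,0,0],[0,0,0],0.2],[[0,0,0],[0,0,0],0],[[0,0,0],[0,0,0],-0.2],[[0,0,0],[0,0,0],-0.2],[[0,0,0],[0,0,0],-0.2]])

```text
time_s: 23.35
tool_pos: [659.7, -161.6, 42.3]
ee_rot: [1.768, 2.596, 0.0]
force: [-0.2, 0.1, 0.5]
finger_gap: 59.3
finger_force: 50.9
```

>>> step_arm(commands=[[[0,0,0],[0,0,-3],-0.2],[[0,0,0],[0,0,-8],-0.2],[[0,0,0],[0,0,-15],-0.2],[[0,0,0],[0,0,-25],-0.2],[[0,0,0],[0,0,-35],-0.2],[[0,0,0],[0,0,-30],-0.2],[[0,0,0],[0,0,-14],-0.2],[[0,0,0],[0,0,0],-0.2],[[0,0,0],[0,0,0],-0.2],[[0,0,0],[0,0,0],-0.2],[[0,0,0],[0,0,0],-0.2]])

```text
time_s: 24.27
tool_pos: [658.2, -161.2, 169.2]
ee_rot: [-1.766, -2.593, 0.002]
force: [0.3, -0.4, -1.5]
finger_gap: 59.6
finger_force: 50.8
```

```bash
python3 - <<'E'
from h import *
ims={n:optics.get_image(n) for n in CAL}
cv2.imwrite("pics/c5.png",np.hstack([cv2.resize(ims["side"][180:480,280:560,::-1],(560,600)),cv2.resize(ims["top"][180:300,415:495,::-1],(240,360))[:,:] .repeat(1,0) if 0 else np.vstack([cv2.resize(ims["top"][200:280,420:500,::-1],(240,240)),cv2.resize(ims["top"][200:300,155:255,::-1],(240,240)),np.zeros((120,240,3),np.uint8)])]))
m=masks("rest_c");M={n:m[n][0]["mask"].astype(float) for n in m if m[n]};print([(n,d["conf"],d["position"]) for n in m for d in m[n][:2]])
print(fit(M,(56,86),5,24,(447,-300,.32)))
m=masks("mat");M2={n:m[n][0]["mask"].astype(float) for n in m if m[n]}
U={n:np.maximum(M[n],M2[n]) for n in M if n in M2};print(fit(U,(84,120),0,5,(447,-300,.32),M))
m=masks("tin_c");i=lambda L:min(L,key=lambda d:np.hypot(*(np.array(d["position"])-proj(n,[(660,-161,30)])[0])))
T={}
for n in CAL: T[n]=i(m[n])["mask"].astype(float); print(n,i(m[n])["position"],T[n].sum())
# riser: white top + bright faces by colour within hull neighbourhood
for n in CAL:
    a=ims[n].astype(int); w=hullmask(n,453,286,0,36,.26,(140,190))>0
    k=(a.min(2)>215)&w; c,_=cv2.findContours(k.astype(np.uint8),0,1);c=max(c,key=cv2.contourArea)
    q=cv2.approxPolyDP(cv2.convexHull(c),5,True)[:,0]; print(n,k.sum(),q.tolist())
E
python3 plan.py 500,120,172,0.26 453.4,286,172,.26
```

```text
[('top', 0.58, [456.6, 242.2]), ('side', 0.94, [321.7, 407.0]), ('side', 0.59, [450.2, 456.4])]
(array([ 4.47797027e+02, -2.99035798e+02,  3.30713035e-01]), np.float64(0.27076377690653286))
(array([ 4.47791760e+02, -3.02039670e+02,  3.25174886e-01]), np.float64(0.41600015197754936))
top [369.3, 158.7] 353.0
side [420.5, 337.2] 2699.0
top 2838 [[228, 217], [239, 258], [177, 276], [166, 235]]
side 1489 [[316, 163], [334, 199], [298, 207], [282, 170]]
t 24.67 pos [ 659.4 -161.6  171.8] yaw 0.375 gap 59.6 f [-1.2 -0.3 -1.3] ff 50.8 q [-0.34  0.46  0.47  1.58  0.    0.86]
 target (500.0, 120.0, 172.0, 0.26) turn [-0.01 -0.02  6.59] then shift [ 3.131e+02 -8.160e+01 -2.000e-01] min rows 10
 target (453.4, 286.0, 172.0, 0.26) turn [0. 0. 0.] then shift [172.4  -2.4   0. ] min rows 5
```

View pics/c5.png

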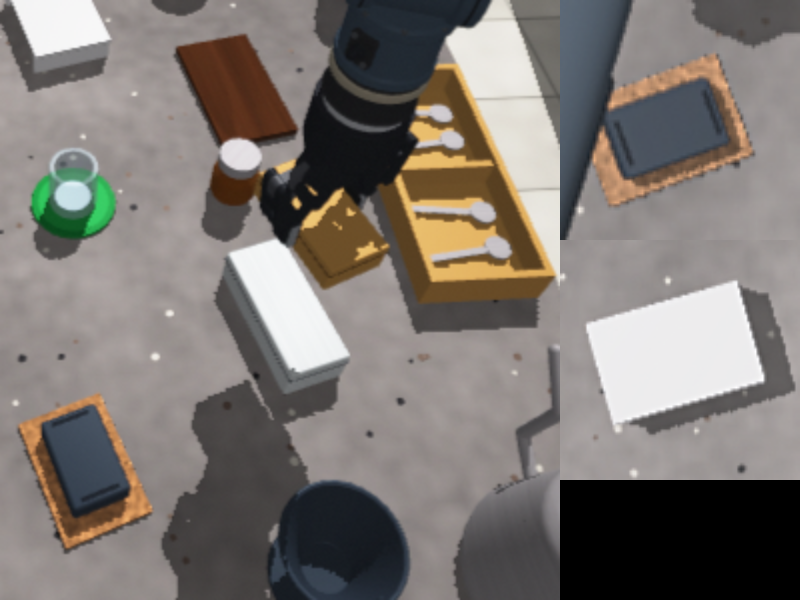

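The rest lies centred and lengthways on the mat at about (85,460). The box is held, and the tin is clear at about (285,315). Triangulating the riser's top corners.

Run:
```python
from h import *
T=[(228,217),(239,258),(177,276),(166,235)];S=[(334,199),(298,207),(282,170),(316,163)]
P=np.array([tri(np.add(t,.0),s) for t,s in zip(T,S)]);print(P.round(1),P.mean(0).round(1))
Q=np.array([at_z("top",t,36) for t in T]);print(Q.round(1),Q.mean(0).round(1))
e=Q[3]-Q[0]+Q[2]-Q[1];print("yaw",np.arctan2(e[1],e[0])-np.pi/2)
```

```text
[[516.5 221.4  36. ]
 [423.3 198.   35.5]
 [385.8 340.   34. ]
 [479.4 363.8  34.8]] [451.2 280.8  35.1]
[[518.6 221.4  36. ]
 [424.3 197.9  36. ]
 [386.9 339.5  36. ]
 [480.9 363.4  36. ]] [452.7 280.6  36. ]
yaw 0.25877700286470784
```

>>> step_arm(commands=[[[0,0,6.65],[0,0,0],-0.2],[[0,0,0],[28.3,-5.1,0],-0.2],[[0,0,0],[28.3,-5.1,0],-0.2],[[0,0,0],[28.3,-5.1,0],-0.2],[[0,0,0],[28.3,-5.1,0],-0.2],[[0,0,0],[28.3,-5.1,0],-0.2],[[0,0,0],[28.3,-5.1,0],-0.2],[[0,0,0],[28.3,-5.1,0],-0.2],[[0,0,0],[28.3,-5.1,0],-0.2],[[0,0,0],[28.3,-5.1,0],-0.2],[[0,0,0],[28.3,-5.1,0],-0.2],[[0,0,0],[28.3,-5.1,0],-0.2],[[0,0,0],[28.3,-5.1,0],-0.2],[[0,0,0],[28.3,-5.1,0],-0.2],[[0,0,0],[28.3,-5.1,0],-0.2],[[0,0,0],[28.3,-5.1,0],-0.2],[[0,0,0],[28.3,-5.1,0],-0.2],[[0,0,0],[28.3,-5.1,0],-0.2],[[0,0,0],[0,0,0],-0.2],[[0,0,0],[0,0,0],-0.2]])

```text
time_s: 26.33
tool_pos: [451.9, 282.4, 172.4]
ee_rot: [1.912, 2.492, 0.001]
force: [0.2, -0.9, -1.3]
finger_gap: 59.1
finger_force: 50.7
```

>>> step_arm(commands=[[[0,0,0],[0,0,30],-0.2],[[0,0,0],[0,0,30],-0.2],[[0,0,0],[0,0,25],-0.2],[[0,0,0],[0,0,15],-0.2],[[0,0,0],[0,0,5],-0.2],[[0,0,0],[0,0,0],-0.2],[[0,0,0],[0,0,0],-0.2],[[0,0,0],[0,0,0],-0.2],[[0,0,0],[0,0,0],-0.2],[[0,0,0],[0,0,0],-0.2]])

```text
time_s: 27.17
tool_pos: [453.7, 281.7, 68.8]
ee_rot: [1.915, 2.488, 0.004]
force: [0.6, -0.1, -0.8]
finger_gap: 59.0
finger_force: 50.8
```

```bash
python3 plan.py 452.5,281,35,0.259
python3 - <<'E'
from h import *
ims={n:optics.get_image(n) for n in CAL}
for n in CAL: # board corners by colour
    a=ims[n].astype(int); w=hullmask(n,671,160,0,10,.2,(150,220))>0
    k=((a[...,0]-a[...,2]>18)&(a[...,0]<120)&w).astype(np.uint8); k=cv2.morphologyEx(k,cv2.MORPH_OPEN,np.ones((3,3)))
    c,_=cv2.findContours(k,0,1);c=max(c,key=cv2.contourArea); print(n,k.sum(),cv2.approxPolyDP(cv2.convexHull(c),4,True)[:,0].tolist())
m=masks("tin_c")
for n in m: print(n,[(round(d["conf"],2),np.round(d["position"]).tolist(),int(d["mask"].sum())) for d in m[n]])
i=lambda L:min(L,key=lambda d:np.hypot(*(np.array(d["position"])-proj(n,[(660,-161,30)])[0])))
T={n:i(m[n])["mask"].astype(float) for n in CAL}
print(fit(T,(64,144),0,44,(660,-163,.27)),fit(T,(64,144),0,44,(660,-163,.27),free='z'))
E
```

```text
t 27.17 pos [453.7 281.7  68.8] yaw 0.259 gap 59.0 f [ 0.6 -0.1 -0.8] ff 50.8 q [ 0.43  0.09 -0.18  1.3  -0.    1.74]
 target (452.5, 281.0, 35.0, 0.259) turn [ 0.18 -0.03 -0.01] then shift [-0.3 -1.4 33.8] min rows 1
top 2986 [[286, 126], [295, 165], [225, 180], [218, 140]]
side 2013 [[403, 197], [428, 244], [390, 250], [368, 203]]
top [(0.77, [393.0, 156.0], 1848), (0.75, [392.0, 305.0], 1841), (0.59, [490.0, 325.0], 2166), (0.25, [504.0, 155.0], 2004)]
side [(0.65, [254.0, 338.0], 2495), (0.58, [220.0, 454.0], 3547), (0.57, [422.0, 336.0], 2713)]
(array([ 6.58483236e+02, -1.62775973e+02,  2.57434175e-01]), np.float64(1.0965009193621735)) (array([ 6.60228629e+02, -1.60483490e+02,  2.68417771e-01, -4.67922950e+00]), np.float64(1.0902421497465107))
```

>>> step_arm(commands=[[[0,0,0],[0,0,15],-0.2],[[0,0,0],[0,0,10],-0.2],[[0,0,0],[0,0,3],-0.2],[[0,0,0],[0,0,0],-0.2],[[0,0,0],[0,0,0],-0.2],[[0,0,0],[0,0,0],-0.2],[[0,0,0],[0,0,0],-0.2],[[0,0,0],[0,0,0],-0.2]])

```text
time_s: 28.03
tool_pos: [453.1, 281.5, 39.9]
ee_rot: [1.916, 2.489, 0.002]
force: [-0.1, 0.1, -2.0]
finger_gap: 59.1
finger_force: 50.8
```

```bash
python3 plan.py 452.5,281,35,0.259
python3 - <<'E'
from h import *
T=[(286,126),(295,165),(225,180),(218,140)];S=[(428,244),(390,250),(368,203),(403,197)]
P=np.array([tri(t,s) for t,s in zip(T,S)]);print(P.round(1),P.mean(0).round(1))
Q=np.array([at_z("top",t,10) for t in T]);print(Q.mean(0).round(1));e=Q[3]-Q[0]+Q[2]-Q[1];print("yaw",np.arctan2(e[1],e[0])-np.pi/2)
for n in CAL: optics.get_image(n)
m=masks("tin_c");T={}
for n in CAL: T[n]=min(m[n],key=lambda d:np.hypot(*(np.array(d["position"])-proj(n,[(660,-161,30)])[0])))["mask"].astype(float)
print(fit(T,(64,144),0,44,(660,-163,.27)),fit(T,(64,144),0,44,(660,-163,.27),free='z'))
E
```

```text
t 28.03 pos [453.1 281.5  39.9] yaw 0.259 gap 59.1 f [-0.1  0.1 -2. ] ff 50.8 q [ 0.43  0.11 -0.21  1.24 -0.    1.74]
 target (452.5, 281.0, 35.0, 0.259) turn [ 0.08 -0.01 -0.  ] then shift [-0.3 -0.7  4.9] min rows 1
[[731.9  85.7   8.2]
 [636.4  66.5  14.8]
 [606.9 231.5   7.4]
 [701.1 245.8  11. ]] [669.1 157.4  10.3]
[670.6 157.2  10. ]
yaw 0.18518870188435121
(array([ 6.58576764e+02, -1.65395954e+02,  2.47629236e-01]), np.float64(0.1555479323908262)) (array([ 6.59632750e+02, -1.64981733e+02,  2.42647108e-01, -4.81448140e+00]), np.float64(0.14092514846188375))
```

>>> step_arm(commands=[[[0,0,0],[0,0,2.5],-0.2],[[0,0,0],[0,0,1],-0.2],[[0,0,0],[0,0,0],-0.2],[[0,0,0],[0,0,0],-0.2],[[0,0,0],[0,0,0],-0.2]])

```text
time_s: 28.65
tool_pos: [452.5, 281.2, 35.6]
ee_rot: [1.916, 2.49, -0.0]
force: [-0.2, 0.4, -1.1]
finger_gap: 59.5
finger_force: 50.8
```

>>> step_arm(commands=[[[0,0,0],[0,0,1],-0.2],[[0,0,0],[0,0,0.5],-0.2],[[0,0,0],[0,0,0],-0.2],[[0,0,0],[0,0,0],-0.2]])

```text
time_s: 28.98
tool_pos: [452.6, 281.3, 34.2]
ee_rot: [1.916, 2.49, 0.001]
force: [-0.6, -0.1, -1.0]
finger_gap: 59.1
finger_force: 50.7
```

>>> step_arm(commands=[[[0,0,0],[0,0,0.7],-0.2],[[0,0,0],[0,0,0],-0.2],[[0,0,0],[0,0,0],-0.2]])

```text
time_s: 29.23
tool_pos: [452.6, 281.3, 34.2]
ee_rot: [1.916, 2.489, 0.001]
force: [-2.0, -0.2, 4.4]
finger_gap: 59.3
finger_force: 51.3
```

Contact at riser height (about 36 mm). Releasing, then back to the tin.

>>> step_arm(commands=[[[0,0,0],[0,0,0],0.5],[[0,0,0],[0,0,0],0.75],[[0,0,0],[0,0,0],1],[[0,0,0],[0,0,0],1],[[0,0,0],[0,0,-8],1],[[0,0,0],[0,0,-20],1],[[0,0,0],[0,0,-35],1],[[0,0,0],[0,0,-35],1],[[0,0,0],[0,0,-22],1],[[0,0,0],[0,0,0],1],[[0,0,0],[0,0,0],1],[[0,0,0],[0,0,0],1],[[0,0,0],[0,0,0],1]])

```text
time_s: 30.32
tool_pos: [451.6, 280.8, 151.8]
ee_rot: [-1.915, -2.489, 0.004]
force: [-0.4, 0.3, -0.6]
finger_gap: 85.4
finger_force: 0.0
```

```bash
python3 plan.py 659,-165,155,0.247 659,-165,8,.247
```

```text
t 30.32 pos [451.6 280.8 151.8] yaw 0.259 gap 85.4 f [-0.4  0.3 -0.6] ff 0.0 q [ 0.43  0.07 -0.04  1.47 -0.    1.74]
 target (659.0, -165.0, 155.0, 0.247) turn [-0.16  0.03  0.68] then shift [-483.    92.2   -3.2] min rows 15
 target (659.0, -165.0, 8.0, 0.247) turn [0. 0. 0.] then shift [  0.   0. 147.] min rows 5
```

>>> step_arm(commands=[[[0,0,0.68],[0,0,0],1],[[0,0,0],[-28.4,5.4,0],1],[[0,0,0],[-28.4,5.4,0],1],[[0,0,0],[-28.4,5.4,0],1],[[0,0,0],[-28.4,5.4,0],1],[[0,0,0],[-28.4,5.4,0],1],[[0,0,0],[-28.4,5.4,0],1],[[0,0,0],[-28.4,5.4,0],1],[[0,0,0],[-28.4,5.4,0],1],[[0,0,0],[-28.4,5.4,0],1],[[0,0,0],[-28.4,5.4,0],1],[[0,0,0],[-28.4,5.4,0],1],[[0,0,0],[-28.4,5.4,0],1],[[0,0,0],[-28.4,5.4,0],1],[[0,0,0],[-28.4,5.4,0],1],[[0,0,0],[-28.4,5.4,0],1],[[0,0,0],[-28.4,5.4,0],1],[[0,0,0],[-28.4,5.4,0],1],[[0,0,0],[0,0,0],1],[[0,0,0],[0,0,0],1]])

```text
time_s: 31.98
tool_pos: [658.8, -165.7, 150.8]
ee_rot: [-1.932, -2.472, 0.001]
force: [0.4, -0.7, 0.2]
finger_gap: 85.2
finger_force: 0.0
```

>>> step_arm(commands=[[[0,0,0],[0,0,30],1],[[0,0,0],[0,0,30],1],[[0,0,0],[0,0,15],1],[[0,0,0],[0,0,0],1],[[0,0,0],[0,0,0],1],[[0,0,0],[0,0,0],1],[[0,0,0],[0,0,0],1],[[0,0,0],[0,0,0],1]])

```text
time_s: 32.65
tool_pos: [661.0, -164.6, 81.0]
ee_rot: [1.928, 2.475, 0.002]
force: [-0.8, 1.0, -0.2]
finger_gap: 85.4
finger_force: 0.0
```

```bash
python3 plan.py 659,-165,8,.247
python3 - <<'E'
from h import *
ims={n:optics.get_image(n) for n in CAL}
cv2.imwrite("pics/c6.png",np.hstack([cv2.resize(ims["side"][180:440,300:560,::-1],(520,520)),np.vstack([cv2.resize(ims["top"][200:300,155:255,::-1],(280,280)),cv2.resize(ims["side"][140:240,260:360,::-1],(280,240))])]))
E
```

```text
t 32.65 pos [ 661.  -164.6   81. ] yaw 0.247 gap 85.4 f [-0.8  1.  -0.2] ff 0.0 q [-0.34  0.47  0.3   1.4   0.    0.98]
 target (659.0, -165.0, 8.0, 0.247) turn [0.2  0.12 0.02] then shift [ 0.1 -2.  73. ] min rows 3
```

View pics/c6.png

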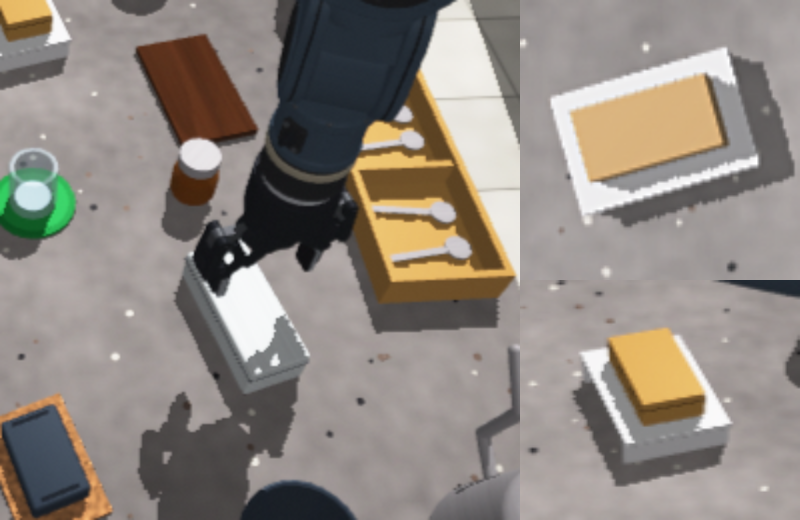

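The box sits centred and aligned on the riser (right insets). The gripper straddles the tin at about (245,300). Descending.

>>> step_arm(commands=[[[0,0,0],[0,-1,25],1],[[0,0,0],[0,0,25],1],[[0,0,0],[0,0,15],1],[[0,0,0],[0,0,5],1],[[0,0,0],[0,0,0],1],[[0,0,0],[0,0,0],1],[[0,0,0],[0,0,0],1],[[0,0,0],[0,0,0],1],[[0,0,0],[0,0,0],1],[[0,0,0],[0,0,0],1],[[0,0,0],[0,0,0],0.6],[[0,0,0],[0,0,0],0.4],[[0,0,0],[0,0,0],0.2],[[0,0,0],[0,0,0],0],[[0,0,0],[0,0,0],0],[[0,0,0],[0,0,0],0],[[0,0,0],[0,0,0],0]], grip_force=60)

```text
time_s: 34.17
tool_pos: [659.1, -164.8, 9.2]
ee_rot: [1.93, 2.477, 0.001]
force: [0.2, 0.1, 5.0]
finger_gap: 63.0
finger_force: 69.0
```

>>> step_arm(commands=[[[0,0,0],[0,0,-3],0],[[0,0,0],[0,0,-8],0],[[0,0,0],[0,0,-15],0],[[0,0,0],[0,0,-25],0],[[0,0,0],[0,0,-35],0],[[0,0,0],[0,0,-35],0],[[0,0,0],[0,0,-25],0],[[0,0,0],[0,0,0],0],[[0,0,0],[0,0,0],0],[[0,0,0],[0,0,0],0],[[0,0,0],[0,0,0],0]])

```text
time_s: 35.08
tool_pos: [656.8, -164.1, 150.6]
ee_rot: [-1.927, -2.473, 0.003]
force: [-0.6, 0.3, -3.3]
finger_gap: 63.3
finger_force: 68.6
```

```bash
python3 plan.py 670,157.3,155,.188
python3 - <<'E'
from h import *
cv2.imwrite("pics/c7.png",cv2.resize(optics.get_image("side")[180:440,300:560,::-1],(520,520)))
E
```

```text
t 35.08 pos [ 656.8 -164.1  150.6] yaw 0.247 gap 63.3 f [-0.6  0.3 -3.3] ff 68.6 q [-0.34  0.46  0.43  1.55  0.    0.98]
 target (670.0, 157.3, 155.0, 0.188) turn [-0.3  -0.2   3.38] then shift [313.3  73.   -4.4] min rows 10
```

View pics/c7.png

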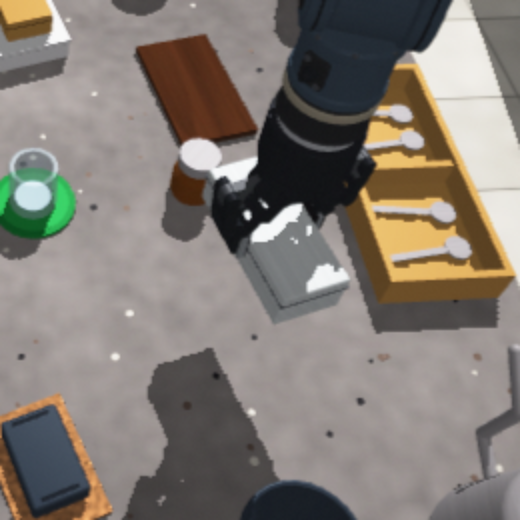

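The tin is held level at about (285,255) with its bottom clear. Moving it to the board.

>>> step_arm(commands=[[[0,0,3.38],[0,0,0],0],[[0,0,0],[26.2,5.9,0],0],[[0,0,0],[26.2,5.9,0],0],[[0,0,0],[26.2,5.9,0],0],[[0,0,0],[26.2,5.9,0],0],[[0,0,0],[26.2,5.9,0],0],[[0,0,0],[26.2,5.9,0],0],[[0,0,0],[26.2,5.9,0],0],[[0,0,0],[26.2,5.9,0],0],[[0,0,0],[26.2,5.9,0],0],[[0,0,0],[26.2,5.9,0],0],[[0,0,0],[26.2,5.9,0],0],[[0,0,0],[26.2,5.9,0],0],[[0,0,0],[0,0,0],0],[[0,0,0],[0,0,0],0],[[0,0,0],[0,0,0],0]])

```text
time_s: 36.47
tool_pos: [668.4, 157.0, 152.4]
ee_rot: [-2.002, -2.419, 0.005]
force: [0.0, 0.1, -2.7]
finger_gap: 63.2
finger_force: 68.3
```

>>> step_arm(commands=[[[0,0,0],[0,0,30],0],[[0,0,0],[0,0,30],0],[[0,0,0],[0,0,25],0],[[0,0,0],[0,0,15],0],[[0,0,0],[0,0,5],0],[[0,0,0],[0,0,0],0],[[0,0,0],[0,0,0],0],[[0,0,0],[0,0,0],0],[[0,0,0],[0,0,0],0],[[0,0,0],[0,0,0],0],[[0,0,0],[0,0,0],0]])

```text
time_s: 37.38
tool_pos: [670.3, 157.5, 51.0]
ee_rot: [2.002, 2.419, 0.003]
force: [0.7, -0.9, -3.8]
finger_gap: 63.0
finger_force: 68.4
```

```bash
python3 plan.py 670,157.3,20,.188
```

```text
t 37.38 pos [670.3 157.5  51. ] yaw 0.188 gap 63.0 f [ 0.7 -0.9 -3.8] ff 68.4 q [0.13 0.5  0.29 1.36 0.   1.52]
 target (670.0, 157.3, 20.0, 0.188) turn [0.15 0.01 0.  ] then shift [-0.2 -0.4 31. ] min rows 1
```

>>> step_arm(commands=[[[0,0,0],[0,0,15],0],[[0,0,0],[0,0,9],0],[[0,0,0],[0,0,3],0],[[0,0,0],[0,0,0],0],[[0,0,0],[0,0,0],0],[[0,0,0],[0,0,0],0],[[0,0,0],[0,0,0],0],[[0,0,0],[0,0,0],0],[[0,0,0],[0,0,0],0]])

```text
time_s: 38.13
tool_pos: [669.9, 157.5, 23.2]
ee_rot: [2.002, 2.42, 0.001]
force: [0.5, -0.3, -2.2]
finger_gap: 63.3
finger_force: 68.4
```

```bash
python3 plan.py 670,157.3,20,.188
```

```text
t 38.13 pos [669.9 157.5  23.2] yaw 0.188 gap 63.3 f [ 0.5 -0.3 -2.2] ff 68.4 q [0.13 0.52 0.25 1.31 0.   1.52]
 target (670.0, 157.3, 20.0, 0.188) turn [0.07 0.   0.01] then shift [-0.2  0.1  3.2] min rows 1
```

>>> step_arm(commands=[[[0,0,0],[0,0,2],0],[[0,0,0],[0,0,1],0],[[0,0,0],[0,0,0],0],[[0,0,0],[0,0,0],0],[[0,0,0],[0,0,0],0]])

```text
time_s: 38.55
tool_pos: [669.3, 157.4, 19.3]
ee_rot: [-2.003, -2.42, 0.0]
force: [-0.4, -0.0, -3.3]
finger_gap: 62.8
finger_force: 68.5
```

>>> step_arm(commands=[[[0,0,0],[0,0,0.7],0],[[0,0,0],[0,0,0],0],[[0,0,0],[0,0,0],0]])

```text
time_s: 38.8
tool_pos: [669.4, 157.4, 19.2]
ee_rot: [2.003, 2.42, 0.0]
force: [-0.2, 0.8, -1.1]
finger_gap: 62.9
finger_force: 68.7
```

>>> step_arm(commands=[[[0,0,0],[0,0,0.5],0],[[0,0,0],[0,0,0],0],[[0,0,0],[0,0,0],0.55],[[0,0,0],[0,0,0],0.75],[[0,0,0],[0,0,0],1],[[0,0,0],[0,0,0],1],[[0,0,0],[0,0,0],1],[[0,0,0],[0,0,-8],1],[[0,0,0],[0,0,-20],1],[[0,0,0],[0,0,-35],1],[[0,0,0],[0,0,-35],1],[[0,0,0],[0,0,-35],1],[[0,0,0],[0,0,-20],1],[[0,0,0],[0,0,0],1]])

```text
time_s: 39.97
tool_pos: [672.9, 157.9, 180.3]
ee_rot: [1.997, 2.413, 0.016]
force: [-0.9, 0.3, 0.6]
finger_gap: 85.1
finger_force: 0.0
```

>>> step_arm(commands=[[[0,0,0],[0,-30,-10],1],[[0,0,0],[0,-30,0],1],[[0,0,0],[0,-30,0],1],[[0,0,0],[0,-30,0],1],[[0,0,0],[0,-30,0],1],[[0,0,0],[0,-30,0],1],[[0,0,0],[0,-30,0],1],[[0,0,0],[0,-30,0],1],[[0,0,0],[0,-30,0],1],[[0,0,0],[0,-30,0],1],[[0,0,0],[0,-30,0],1],[[0,0,0],[0,0,0],1],[[0,0,0],[0,0,0],1]])

```text
time_s: 41.05
tool_pos: [344.3, 95.6, 181.1]
ee_rot: [2.003, 2.419, 0.002]
force: [0.8, -0.3, -0.2]
finger_gap: 85.4
finger_force: 0.0
```

```bash
python3 plan.py
python3 - <<'E'
from h import *
ims={n:optics.get_image(n) for n in CAL}
cv2.imwrite("pics/c8t.png",cv2.resize(ims["top"][90:310,110:550,::-1],(800,400)));cv2.imwrite("pics/c8s.png",ims["side"][...,::-1])
m=masks("tin_c")
for n in m: print(n,[(round(d["conf"],2),np.round(d["position"]).tolist(),int(d["mask"].sum())) for d in m[n]])
T={}
for n in CAL: T[n]=min(m[n],key=lambda d:np.hypot(*(np.array(d["position"])-proj(n,[(670,157,30)])[0])))["mask"].astype(float)
print(fit(T,(64,144),10,44,(670,157,.19)))
E
```

```text
t 41.05 pos [344.3  95.6 181.1] yaw 0.188 gap 85.4 f [ 0.8 -0.3 -0.2] ff 0.0 q [ 0.08 -0.41 -0.39  1.58  0.    1.47]
top [(0.93, [393.0, 302.0], 1796), (0.78, [256.0, 151.0], 1939), (0.56, [491.0, 325.0], 1973)]
side [(0.72, [254.0, 338.0], 2585), (0.63, [217.0, 452.0], 3581), (0.54, [381.0, 148.0], 1022)]
(array([6.71208942e+02, 1.57258696e+02, 1.95474923e-01]), np.float64(1.090105675406083))
```

View pics/c8t.png

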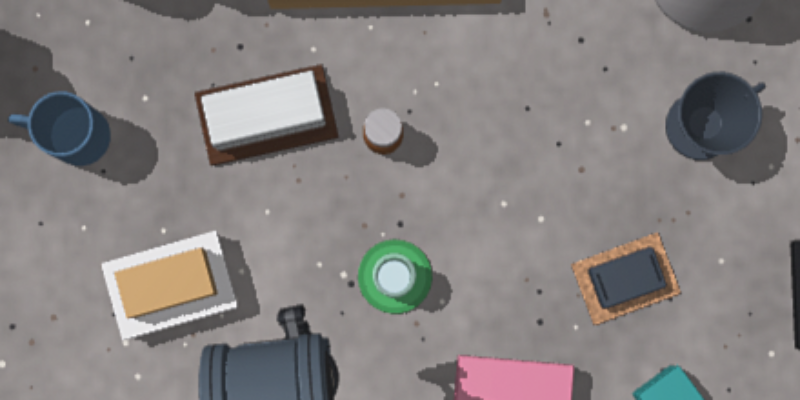

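View pics/c8s.png

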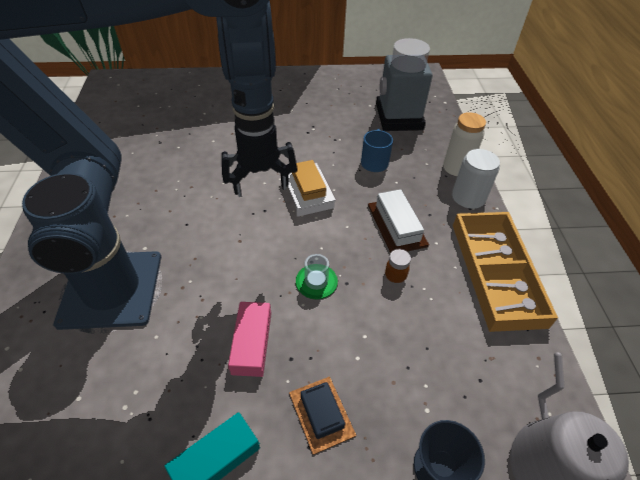

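All four pieces stand centred and aligned: the tin on the board (256,151), box on the riser, glass on the coaster (317,275 in the side view) and rest on the mat (322,410). The mug and dripper are where they were, and the gripper is open and clear.

```bash
python3 -c "
from cell import ticket
print(ticket.hand_in())"
```

```text
the job is handed in; nothing more can be done
None
```

The job is handed in, with no verdict returned: the last pictures show the glass, spoon rest, box and tin each upright and centred on its own place (the last three lengthways), the dripper and mug where they were, and the gripper open and clear at 41 s of the 128 s allowed.

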